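# Clip the output gear onto a copier drive unit

## Robot

A 6-joint arm with a two-finger parallel gripper is mounted at the origin on the work surface. World frame = base frame: x ahead of the robot, y to its left, z up, the work surface at z = 0. Lengths are in m, angles in rad, forces in N, time in s.
With the tool pointing down it reaches from about 0.25 to 0.85 m from the base axis. Payload 12.5 kg.
Tool frame: the origin (TCP) lies at the very end of the fingers, on their centre line; the grasp point (between the pads) lies 19 mm behind it; y points along the fingers, z is the direction in which the jaws open and shut, and the axes are right-handed (so a half turn about y gives the same grasp; the last joint's range is limited). The gripper opens to 93 mm and grips with 3 to 60 N. Pads are 15 mm wide; open, the fingers measure 128 mm over their backs; the gripper's body (75 mm by 188 mm) begins 65 mm behind the grasp point.
Start: joints at [-1.309, 0.351, 1.652, -0, 1.139, -0.085], TCP at [0.187, -0.517, 0.219] pointing down, gripper open.
Joint ranges: [-2.75, 2.75], [-0.79, 2.1], [0.01, 2.65], [-1.57, 4.71], [0.07, 3.14], [-2.87, 2.87]. Speed limits (rad/s): [2.22, 2.22, 2.79, 3.14, 3.14, 3.14].

## Interface

Orientations are given as [roll, pitch, yaw] about the fixed x, y, z axes, in that order (R = Rz(yaw) Ry(pitch) Rx(roll)).
In Python, from rig import env gives the robot as it stands.
- The arm moves only by the tool play_rows, never from a script. Its argument "motion" is a list of rows, each an object with "offset": the shift along the tool's x, y, z in mm, a list of three; "twist": the turn about the tool's y in degrees; "grip": the opening, from 0 (shut) to 1 (fully open). In form: [{"offset": [x, y, z], "twist": twist, "grip": grip}, ...]. A call has 1 to 8 rows; each row is the pose to reach, as a shift and turn from the pose commanded when the call began, along the tool's axes at that moment; what a row does not reach only later rows make up. A row lasts 1/12 s, in which the tool goes at most 41.7 mm and 7.16 degrees, less where a joint would pass 70% of its speed; a pose out of reach is approached as far as the arm can. A call with a gripper value outside its range is refused whole. The fingers move at their own pace and stop on an object; "newtons" is the grip in N (left out, the last holds). Time passes only in rows, so rows that repeat a pose let the fingers close. It gives the time, the measured TCP pose, the force and the opening at its end, in the units of the state.
- env.get_state(): the state, without advancing time (a new reading comes with each control period).
- env.grab_frame(name): name is "scene" or "top" or "wrist"; returns a dict with "img" (400x640x3 uint8, red, green, blue), "vfov" (degrees; the focal length in pixels is half the picture's height over the tangent of half this angle, whatever the lens; pixels are square), "cx", "cy" (the principal point, pixels), "rvec" (rotation vector, rad) and "tvec" (3), from world to camera coordinates, as OpenCV has them. Camera axes: x right, y down, z forward; pixel columns grow to the right and rows downward; lengths in m; the calibration is good to about 2 mm. A picture is of the moment at which its call begins. There is no depth.
- env.job_done(): hands the job in, once; it reports no verdict.
The state is a dict: "time_s": time; "qpos": joint angles; "dq": joint speeds; "joint_torque": joint torques, N m; "tool_pos": TCP position; "ee_rot": TCP orientation; "ft_force": force on the tool from outside, world axes, zero at the start; "moment": the same for the moment, N m; "grip_width": finger opening in m.
Only numpy, scipy, OpenCV 4.12 (cv2) and the standard library are available. Lean on these libraries where they do the work, as an engineer would, in place of code of your own. Each camera call takes 0.05 s, during which the arm holds its last target.

## Task

The big output gear of the copier drive unit has ridden up its shaft and covers the groove near the shaft's end. Press the gear gently down until it is fully home, then take the loose retaining clip from the rubber mat by its tab and push it sideways into the groove, lying flat on the gear's hub, until it snaps fully home round the shaft. Let it go, do not force gear or clip, and leave the other things lying where they are.

Things in the scene. Friction and masses are not known exactly. Their poses are not given: they have to be found in the camera images.
- drive: Copier drive unit, fixed: an aluminium chassis 210 x 160 mm lying on the bench, its level plate 32 mm above it. Origin at the centre of its underside; x along the chassis, away from the end with the biggest gear; z up. Keep the clip's force on the unit (shaft and gear too) below 40 N and the fingers' below 60 N, knocks included.
- shaft_foot (a point): Plate top, on the axis of the upright 20 mm output shaft that carries the biggest gear: toothed rim 97 mm across, 20 mm thick, on it a flat-topped hub 52 mm across and 6 mm high. At the start the gear stands 7 to 13 mm above home, so its hub hides the groove. It slides straight down under about 5 N, then meets a hard stop, and stays where left.
- groove_low (a point): On the shaft's axis 30 mm above the plate: the lowest place the hub's top can have with the gear home. Hidden shims set shaft and gear together 0 to 10 mm higher (firm under load, not measured: find it by feel). The groove, 16 mm across and 6.5 mm high, starts level with the hub's top once the gear is home; above it the shaft is 20 mm thick for its last 8 mm.
- motor (a point): Centre of the top of the unit's motor can, 60 mm across, 58 mm above the bench. Two small gears, also up to 58 mm above the bench, stand 76 mm and more from the shaft towards the chassis's +x; the clip and the fingers have free room elsewhere round the shaft.
- clip: The loose white plastic E-shaped retaining clip, 5 mm thick, 53 mm long with its tab, 20 to 35 g, lying flat on the mat. Origin at the ring's centre on the underside; x out through the ring's mouth; z up. Pushed along its +x it snaps onto the groove from any side.
- clip_ring (a point): Centre of the clip's open ring (35 mm across outside), 2.5 mm over its underside; axes as the clip. Home, it lies on the shaft's axis within 1 mm. The jaws' noses, 6 mm ahead and 12 mm apart, first touch the groove with this point about 13 mm short of the axis; the push rises to 5 to 15 N, then the clip snaps and pulls itself in, then a hard stop. Jaws cannot pass the 20 mm shaft.
- clip_tab (a point): Centre of the clip's upright grip tab: 12 mm along the clip's x, 16 mm across (y), top 28.5 mm over the clip's underside. This point is 16.5 mm over the underside and 36 mm behind the ring's centre (x = -36 mm). Pinch it across its 16 mm width. A flat tail 16 mm wide and 5 mm thick joins it to the ring.
- jaw_left (a joint): Spring jaw on the clip's +y side, rad: 0 relaxed (on the mat, or home in the groove), about 0.1 when passing the groove's full width, 0.14 at its stop.
- jaw_right (a joint): The same for the jaw on the -y side.
- mat: Fixed black rubber parts mat 240 x 180 mm, its surface 3 mm above the bench, with a 6 mm rim. Origin at the centre of its underside. The clip lies near its middle.
- bush: Bystander: small brass flanged bush, 28 mm across, 16 mm high, on the mat near a corner; origin under its centre.
- pinion: Bystander: small black pinion, 28 mm across, 16 mm high, on the mat near a corner; origin under its centre.
- spacer: Bystander: plain closed steel spacer ring, 26 mm across, 8 mm high, on the mat near a corner; origin under its centre.
- driver: Bystander: red-handled screwdriver lying on the bench between the drive unit and the mat.
- disk: Bystander: flat metal disk drive 100 x 70 x 10 mm at the back of the bench.
- spray: Bystander: spray can, 52 mm across and 170 mm high, standing at the back of the bench.
Things that resemble listed ones, but are neither listed nor needed, are in the scene too. Of the things that look like the clip, the middle-sized one is meant.

How it is judged:
By the outcome, as a careful person would: the job done as asked, in the order asked, and still so for the second after the job is handed in, with the robot touching nothing.
It also fails if it takes over 53 s, if anything falls off the work surface, if the arm or the gripper's body presses on something with over 40 N, if the wrist force passes 120 N, or if a joint passes its speed limit or range.

## Working session

There is one attempt and no reset: what is moved stays moved. The work goes in short steps, Python scripts to look and compute and a tool call to move; the robot and the scene stay as the last step left them, time stands still between calls to the robot, and variables do not carry over. Pictures are saved under pics/ and viewed, and the job is handed in when it is done.

Besides the shell and the picture viewer there is one more tool, called after ">>>" as name(argument=value, ...) on one line, values as JSON. play_rows: Moves the arm, as the interface text tells. Its arguments: {"type":"object","properties":{"motion":{"type":"array"},"newtons":{"type":"number"}},"required":["motion"]}

```bash
ls; mkdir -p pics
cat > h.py <<'E'
import numpy as np, cv2, json
from rig import env
def grab(n,tag):
    f=env.grab_frame(n); im=np.array(f['img'])[:,:,::-1].copy()
    cv2.imwrite(f'pics/{tag}.png',im)
    np.savez(f'pics/{tag}.npz',**{k:np.array(v) for k,v in f.items()})
    return f
def load(tag): return dict(np.load(f'pics/{tag}.npz'))
def K(f):
    h=f['img'].shape[0]; fl=h/2/np.tan(np.radians(float(f['vfov']))/2)
    return np.array([[fl,0,float(f['cx'])],[0,fl,float(f['cy'])],[0,0,1]])
def RT(f):
    return cv2.Rodrigues(np.array(f['rvec'],float))[0],np.array(f['tvec'],float).ravel()
def at_z(f,u,v,z):
    R,t=RT(f); c=-R.T@t; d=R.T@np.linalg.inv(K(f))@np.array([u,v,1.])
    return c+d*(z-c[2])/d[2]
def proj(f,P):
    R,t=RT(f); q=K(f)@(R@np.array(P,float)+t); return q[:2]/q[2]
def crop(tag,x0,y0,x1,y1,s,out):
    im=cv2.imread(f'pics/{tag}.png')[y0:y1,x0:x1]
    cv2.imwrite(f'pics/{out}.png',cv2.resize(im,None,fx=s,fy=s,interpolation=cv2.INTER_CUBIC))
E
python3 - <<'E'
from h import *
for n in ['scene','top','wrist']:
    f=grab(n,n+'0'); R,t=RT(f); print(n,f['vfov'],f['cx'],f['cy'],-R.T@t)
print(env.get_state())
E
```

```text
pics
scene 53.44484549393752 318.62530254791284 195.7037371970056 [ 1.1614781  -0.3454117   0.54229295]
top 46.44094973940243 316.7284995303812 195.09338771184778 [ 0.45067729 -0.00961275  0.95542151]
wrist 68.16998933350565 315.26946852050713 198.94717219380084 [ 0.25338484 -0.49350379  0.38313453]
{'time_s': 0.15, 'qpos': array([-1.30856300e+00,  3.51102823e-01,  1.65226892e+00, -6.22447406e-06,
        1.13913752e+00, -8.46144108e-02]), 'dq': array([-0.00047215, -0.00190642, -0.00244702,  0.00059312,  0.00107542,
        0.00036744]), 'joint_torque': array([ 8.72411565e-04, -4.97462690e+01, -2.85344589e+01,  6.99267955e-02,
        2.45673512e-02, -5.95705160e-05]), 'tool_pos': array([ 0.18690818, -0.51697632,  0.21823349]), 'ee_rot': array([-1.57171014e+00,  7.18351154e-05, -2.79474234e+00]), 'ft_force': array([ 0.02541952,  0.0282455 , -0.42256962]), 'moment': array([-0.03450832,  0.03316173,  0.01036734]), 'grip_width': 0.09315900276885389}
```

View pics/top0.png

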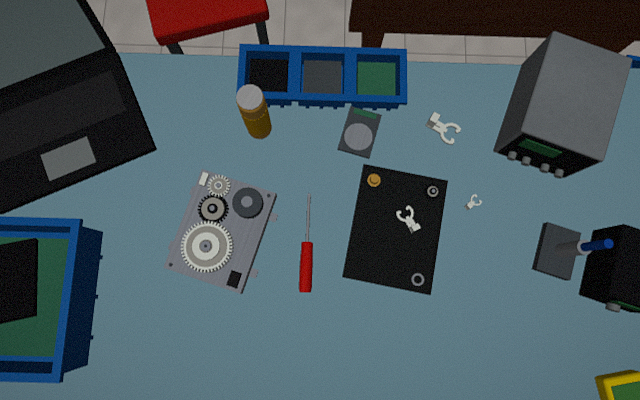

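View pics/scene0.png

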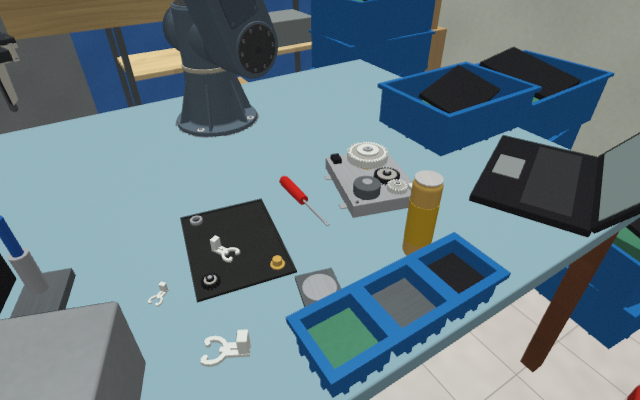

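View pics/wrist0.png

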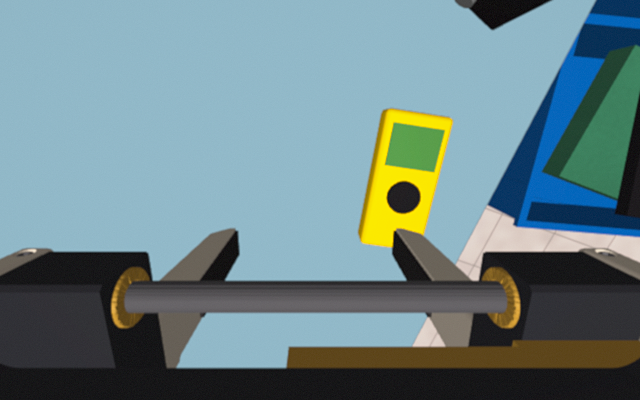

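Clip look-alikes in the top view: (408,219), middle-sized and on the mat; (444,127), the largest, on the bench; (474,202), the smallest, on the bench. I choose the one on the mat and check it in a close crop.

Run:
```python
from h import *
crop('top0',385,195,435,245,12,'c_clip')
crop('top0',160,165,285,300,4.4,'c_drive')
crop('scene0',315,125,425,220,7,'c_drive_s')
crop('scene0',195,225,255,275,12,'c_clip_s')
f=load('top0')
print(at_z(f,408,219,0.003),at_z(f,206,246,.07), at_z(f,306,265,.0),at_z(f,250,100,.17))
for p in [(0,0,0),(.6,0,0),(.4,.3,0)]: print(p,proj(f,p))
```

```text
[ 0.59359704 -0.20559796  0.003     ] [0.52135977 0.19133002 0.07      ] [0.4940494  0.00221171 0.        ] [0.77527732 0.10900615 0.17      ]
(0, 0, 0) [298.9152874  538.61836068]
(0.6, 0, 0) [308.63238283 213.40895729]
(0.4, 0.3, 0) [154.60509369 308.78610574]
```

View pics/c_clip.png

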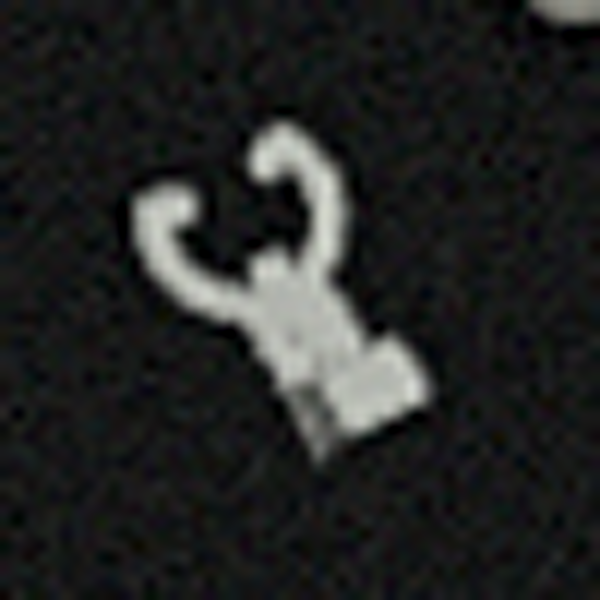

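View pics/c_drive.png

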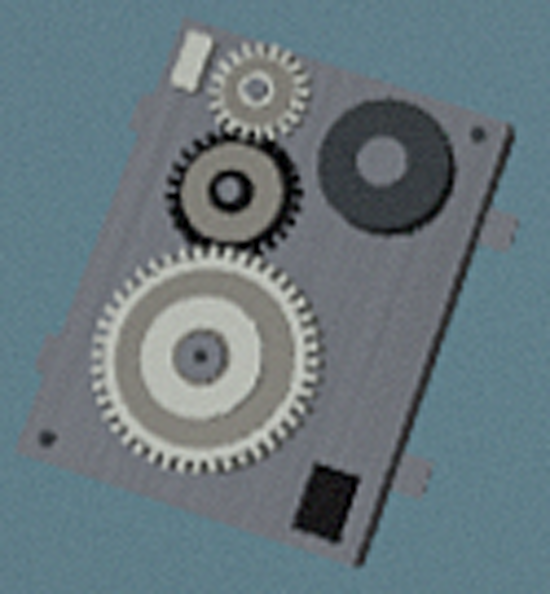

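View pics/c_drive_s.png

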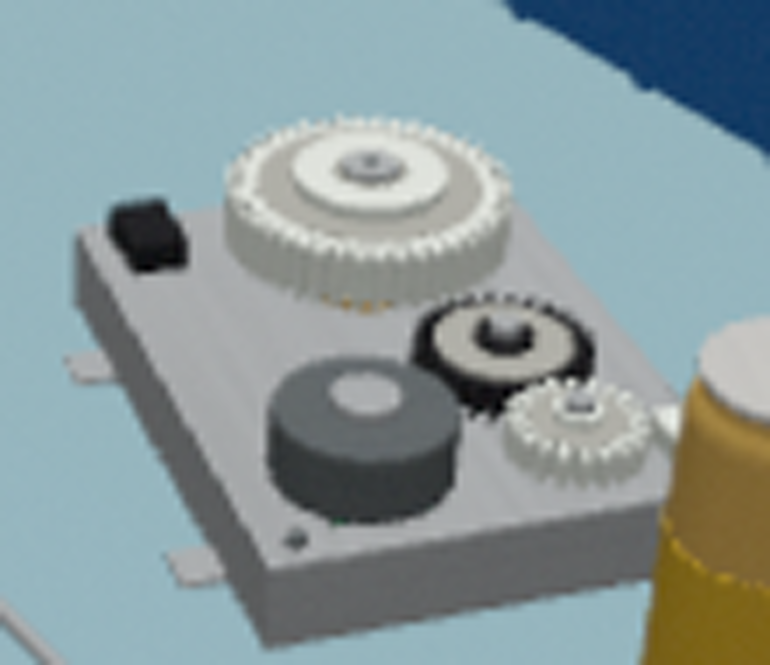

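View pics/c_clip_s.png

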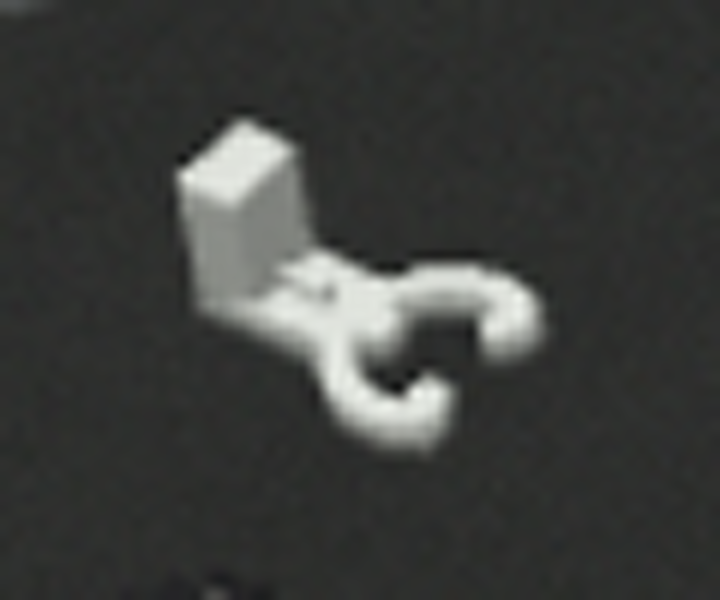

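Run:
```python
from h import *
f=load('top0')
def c(u,v,z): return at_z(f,385+u/12,195+v/12,z)
ring=c(242,220,.008); tab=c(379,387,.0315)
d=ring-tab; print('ring',ring,'tab',tab,np.hypot(*d[:2]),np.degrees(np.arctan2(d[1],d[0])))
def g(u,v,z): return at_z(f,160+u/4.4,165+v/4.4,z)
for z in (.062,.072,.082): print('hub',g(200,357,z))
# shaft top height 32+44.5+s
for z in (.0765,.0865): print('shafttop',g(200.5,356,z))
a=g(183,20,.032);b=g(17,450,.032);cc=g(513,127,.032);d2=g(358,565,.032)
print('plate corners',a,b,cc,d2)
x=a-b; print(np.degrees(np.arctan2(x[1],x[0])), np.linalg.norm(x),np.linalg.norm(a-cc)); x=cc-d2; print(np.degrees(np.arctan2(x[1],x[0])))
# scene triangulate shaft top
fs=load('scene0')
uvS=(315+371/7,125+159/7); uvT=(160+200.5/4.4,165+356/4.4)
P=cv2.triangulatePoints(K(f)@np.c_[RT(f)[0],RT(f)[1]],K(fs)@np.c_[RT(fs)[0],RT(fs)[1]],np.array(uvT).reshape(2,1),np.array(uvS).reshape(2,1))
print('shaft top tri',(P[:3]/P[3]).ravel())
from scipy.spatial.transform import Rotation as Ro
s=env.get_state(); r=Ro.from_euler('xyz',s['ee_rot']).as_matrix(); print(r.round(3))
```

```text
ring [ 0.60447255 -0.19885851  0.008     ] tab [ 0.5731543  -0.21672184  0.0315    ] 0.03605455183535673 29.69960808930579
hub [0.52171118 0.19416391 0.062     ]
hub [0.5209161  0.19188306 0.072     ]
hub [0.52012103 0.1896022  0.082     ]
shafttop [0.52098884 0.19067482 0.0765    ]
shafttop [0.52018887 0.18839603 0.0865    ]
plate corners [0.67914729 0.22006895 0.032     ] [0.48080019 0.27897123 0.032     ] [0.63306499 0.06548352 0.032     ] [0.43486338 0.12514938 0.032     ]
-16.539613197211537 0.20690831592081285 0.16130788830790493
-16.753697848772152
shaft top tri [0.52103172 0.19018866 0.081661  ]
[[-0.94  -0.     0.34 ]
 [-0.34   0.001 -0.94 ]
 [-0.    -1.    -0.001]]
```

```bash
cat >> h.py <<'E'
from scipy.spatial.transform import Rotation as Ro
def to(P,yawdeg=None):
    """offset (mm, tool axes) + twist from measured pose to TCP P / tool-x heading"""
    s=env.get_state(); r=Ro.from_euler('xyz',s['ee_rot']).as_matrix()
    o=r.T@(np.array(P)-s['tool_pos'])*1000
    yaw=np.degrees(np.arctan2(r[1,0],r[0,0]))
    tw=None if yawdeg is None else -((yawdeg-yaw+180)%360-180)
    print('t',round(s['time_s'],2),'tcp',s['tool_pos'].round(4),'yaw',round(yaw,2),'F',s['ft_force'].round(2),'w',round(s['grip_width'],4),'-> offset',o.round(1),'twist',tw)
E
python3 -c "
from h import *
to((.573,-.217,.18),-150.3)"
```

```text
t 0.15 tcp [ 0.1869 -0.517   0.2182] yaw -160.13 F [ 0.03  0.03 -0.42] w 0.0932 -> offset [-465.1   38.4 -150.8] twist -9.826940827589198
```

>>> play_rows(motion=[{"offset": [-465,38,-151],"twist": -9.8,"grip": 1},{"offset": [-465,38,-151],"twist": -9.8,"grip": 1},{"offset": [-465,38,-151],"twist": -9.8,"grip": 1},{"offset": [-465,38,-151],"twist": -9.8,"grip": 1},{"offset": [-465,38,-151],"twist": -9.8,"grip": 1},{"offset": [-465,38,-151],"twist": -9.8,"grip": 1},{"offset": [-465,38,-151],"twist": -9.8,"grip": 1},{"offset": [-465,38,-151],"twist": -9.8,"grip": 1}])

```text
time_s: 0.82
tool_pos: [0.4506, -0.3116, 0.1926]
ee_rot: [-1.571, -0.0, -2.624]
ft_force: [0.7, -1.6, 0.4]
grip_width: 0.093
```

```bash
python3 -c "
from h import *
to((.573,-.217,.18),-150.3)"
```

```text
t 0.82 tcp [ 0.4506 -0.3116  0.1926] yaw -150.33 F [ 0.69 -1.6   0.37] w 0.093 -> offset [-153.2   12.6  -21.6] twist -0.031441779950284854
```

>>> play_rows(motion=[{"offset": [-150,12,-21],"twist": 0,"grip": 1},{"offset": [-150,12,-21],"twist": 0,"grip": 1},{"offset": [-150,12,-21],"twist": 0,"grip": 1},{"offset": [-150,12,-21],"twist": 0,"grip": 1},{"offset": [-150,12,-21],"twist": 0,"grip": 1},{"offset": [-150,12,-21],"twist": 0,"grip": 1}])

```text
time_s: 1.32
tool_pos: [0.5696, -0.2198, 0.1801]
ee_rot: [-1.572, -0.001, -2.622]
ft_force: [-0.3, 0.0, -0.2]
grip_width: 0.0926
```

```bash
python3 -c "
from h import *
to((.573,-.217,.18),-150.3)
f=grab('wrist','w1'); print(proj(f,(.573,-.217,.0315)),proj(f,(.6045,-.1989,.008)))
crop('w1',200,40,440,240,3.2,'w1c')"
```

```text
t 1.32 tcp [ 0.5696 -0.2198  0.1801] yaw -150.21 F [-0.3   0.04 -0.17] w 0.0926 -> offset [-4.3  0.1 -0.7] twist 0.09427504977256262
[314.67506086 182.96904343] [314.69331317 147.0797    ]
```

View pics/w1c.png

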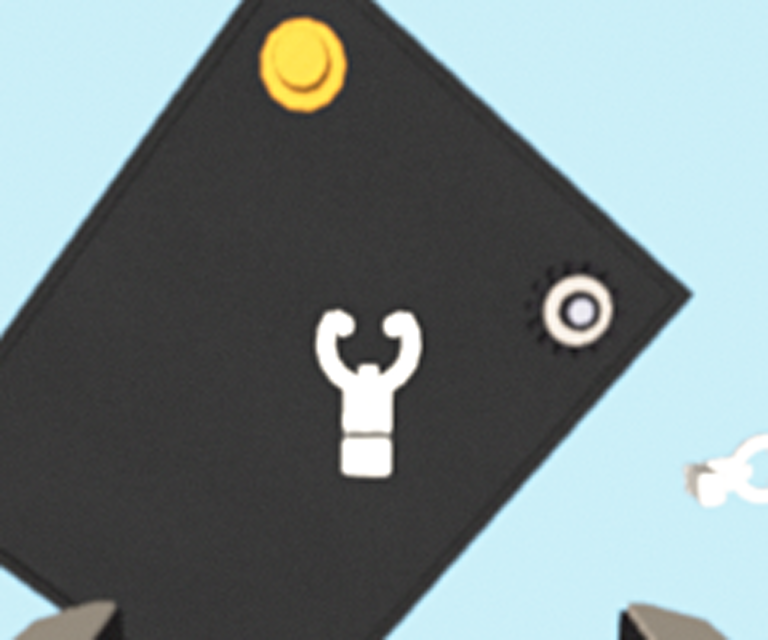

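View pics/w1.png

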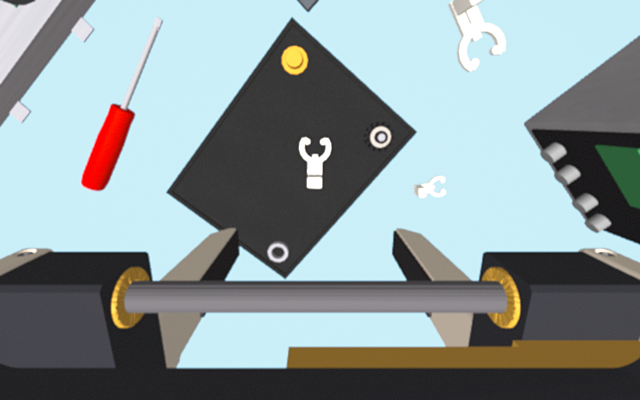

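```bash
python3 -c "
from h import *
f=load('w1')
t=at_z(f,314.53,182.5,.0315);r=at_z(f,315.16,147.8,.008);d=r-t
print(t,r,np.hypot(d[0],d[1]),np.degrees(np.arctan2(d[1],d[0])))
to((.521,.19,.2),-151)
"
```

```text
[ 0.5733715  -0.21660646  0.0315    ] [ 0.60406448 -0.19975601  0.008     ] 0.03501423815049707 28.766803744621377
t 1.37 tcp [ 0.5689 -0.2207  0.1804] yaw -150.29 F [-0.35 -0.03  0.24] w 0.0933 -> offset [-161.9  -19.5 -380.5] twist 0.7139944896575798
```

>>> play_rows(motion=[{"offset": [-162,-20,-380],"twist": 0.7,"grip": 0.5},{"offset": [-162,-20,-380],"twist": 0.7,"grip": 0.5},{"offset": [-162,-20,-380],"twist": 0.7,"grip": 0.5},{"offset": [-162,-20,-380],"twist": 0.7,"grip": 0.5},{"offset": [-162,-20,-380],"twist": 0.7,"grip": 0.5},{"offset": [-162,-20,-380],"twist": 0.7,"grip": 0.5},{"offset": [-162,-20,-380],"twist": 0.7,"grip": 0.5},{"offset": [-162,-20,-380],"twist": 0.7,"grip": 0.5}])

```text
time_s: 2.03
tool_pos: [0.5303, 0.1104, 0.1974]
ee_rot: [-1.57, 0.0, -2.638]
ft_force: [0.6, 0.4, 0.6]
grip_width: 0.0477
```

```bash
python3 -c "
from h import *
to((.521,.19,.16),-151)"
```

```text
t 2.03 tcp [0.5303 0.1104 0.1974] yaw -151.14 F [0.59 0.43 0.63] w 0.0477 -> offset [-30.3  37.4 -74.2] twist -0.14282416016001775
```

>>> play_rows(motion=[{"offset": [-28,37,-71],"twist": 0,"grip": 0.32},{"offset": [-28,37,-71],"twist": 0,"grip": 0.32},{"offset": [-28,37,-71],"twist": 0,"grip": 0.32},{"offset": [-28,37,-71],"twist": 0,"grip": 0.32},{"offset": [-28,37,-71],"twist": 0,"grip": 0.32},{"offset": [-28,37,-71],"twist": 0,"grip": 0.32}])

```text
time_s: 2.53
tool_pos: [0.5219, 0.184, 0.1607]
ee_rot: [-1.57, 0.001, -2.638]
ft_force: [-0.1, 0.9, -0.5]
grip_width: 0.03
```

```bash
python3 -c "
from h import *
to((.521,.19,.16),-151)
f=grab('wrist','w2'); print(proj(f,(.521,.19,.0817)))
crop('w2',200,100,440,280,3.2,'w2c')"
```

```text
t 2.53 tcp [0.5219 0.184  0.1607] yaw -151.15 F [-0.14  0.92 -0.53] w 0.03 -> offset [-2.1  0.7 -5.7] twist -0.14561384938340893
[308.49769956 202.41203877]
```

View pics/w2c.png

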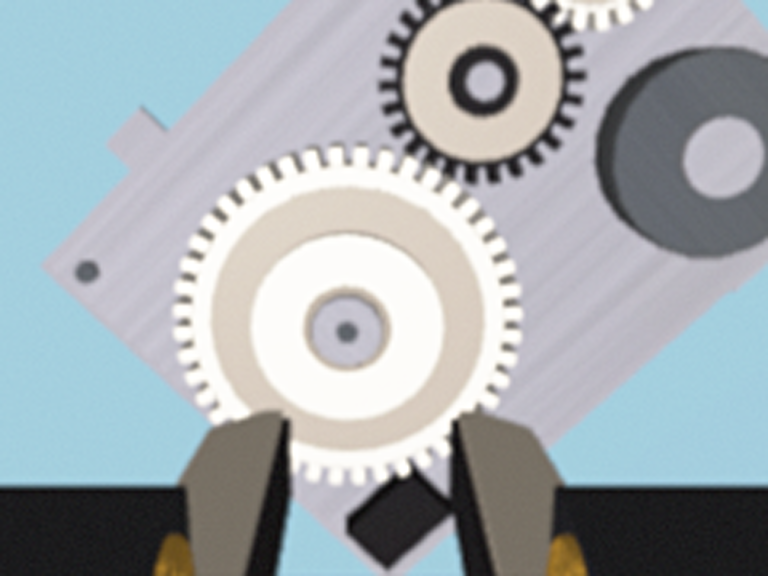

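```bash
python3 -c "
from h import *
f=load('w2')
print(at_z(f,308.44,203.44,.0817),at_z(f,308.44,202.2,.075))
to((.5205,.190,.10),-151.)"
```

```text
[0.52017161 0.18960588 0.0817    ] [0.51942926 0.1893734  0.075     ]
t 2.58 tcp [0.5219 0.184  0.1607] yaw -151.16 F [0.69 0.44 0.17] w 0.0294 -> offset [-1.6 60.7 -5.9] twist -0.15568610219344237
```

>>> play_rows(motion=[{"offset": [-1.5,20,-5.7],"twist": -0.1,"grip": 0.32},{"offset": [-1.5,45,-5.7],"twist": -0.1,"grip": 0.32},{"offset": [-1.5,62,-5.7],"twist": -0.1,"grip": 0.32},{"offset": [-1.5,68,-5.7],"twist": -0.1,"grip": 0.32},{"offset": [-1.5,70,-5.7],"twist": -0.1,"grip": 0.32},{"offset": [-1.5,72,-5.7],"twist": -0.1,"grip": 0.32}])

```text
time_s: 3.08
tool_pos: [0.5205, 0.1909, 0.0887]
ee_rot: [-1.571, 0.001, -2.635]
ft_force: [-0.1, -0.7, 0.5]
grip_width: 0.0295
```

```bash
python3 -c "
from h import *
to((.5203,.1897,.085),-151)
f=grab('wrist','w3')
crop('w3',200,100,440,280,3.2,'w3c')"
```

```text
t 3.08 tcp [0.5205 0.1909 0.0887] yaw -150.99 F [-0.1  -0.72  0.49] w 0.0295 -> offset [0.7 3.7 0.9] twist 0.013758224324902812
```

View pics/w3c.png

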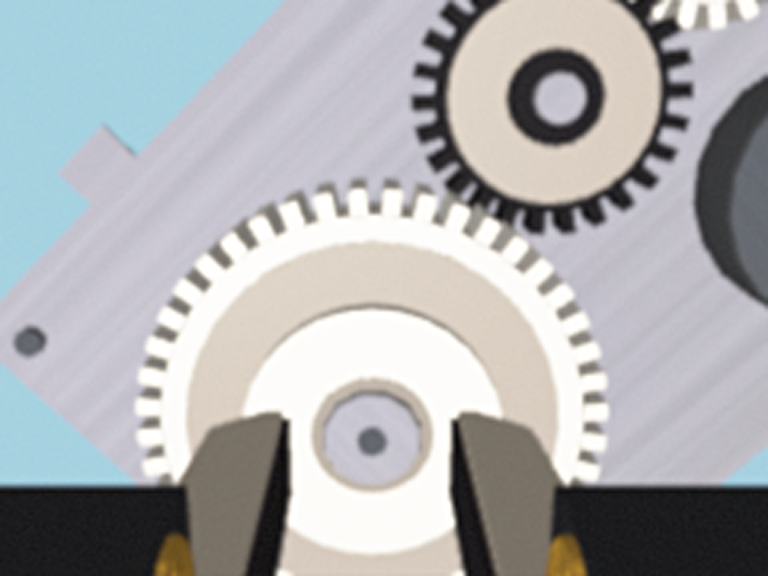

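```bash
python3 -c "
from h import *
f=load('w3')
print(at_z(f,316.25,237.5,.0817),at_z(f,316.4,234.6,.075), proj(f,(.5205,.1909,.0887)))"
```

```text
[0.52043021 0.18995209 0.0817    ] [0.51983482 0.18948789 0.075     ] [314.96117853 241.16194698]
```

>>> play_rows(motion=[{"offset": [0.5,2,0],"twist": 0,"grip": 0.32},{"offset": [0.5,4,0],"twist": 0,"grip": 0.32},{"offset": [0.5,5,0],"twist": 0,"grip": 0.32},{"offset": [0.5,6,0],"twist": 0,"grip": 0.32},{"offset": [0.5,7,0],"twist": 0,"grip": 0.32},{"offset": [0.5,8,0],"twist": 0,"grip": 0.32},{"offset": [0.5,9,0],"twist": 0,"grip": 0.32}])

```text
time_s: 3.72
tool_pos: [0.5193, 0.1912, 0.0789]
ee_rot: [-1.571, 0.0, -2.634]
ft_force: [0.4, 0.2, 0.1]
grip_width: 0.0295
```

>>> play_rows(motion=[{"offset": [0,1,0],"twist": 0,"grip": 0.32},{"offset": [0,2,0],"twist": 0,"grip": 0.32},{"offset": [0,3,0],"twist": 0,"grip": 0.32},{"offset": [0,4,0],"twist": 0,"grip": 0.32}])

```text
time_s: 4.05
tool_pos: [0.5194, 0.1911, 0.075]
ee_rot: [-1.571, 0.0, -2.634]
ft_force: [-1.3, -0.9, 3.2]
grip_width: 0.0294
```

>>> play_rows(motion=[{"offset": [0,0.7,0],"twist": 0,"grip": 0.32},{"offset": [0,1.4,0],"twist": 0,"grip": 0.32},{"offset": [0,2.1,0],"twist": 0,"grip": 0.32},{"offset": [0,2.8,0],"twist": 0,"grip": 0.32}])

```text
time_s: 4.38
tool_pos: [0.5194, 0.1912, 0.0721]
ee_rot: [-1.571, 0.0, -2.634]
ft_force: [-1.1, -0.2, 4.8]
grip_width: 0.0295
```

>>> play_rows(motion=[{"offset": [0,0.5,0],"twist": 0,"grip": 0.32},{"offset": [0,1.0,0],"twist": 0,"grip": 0.32},{"offset": [0,1.5,0],"twist": 0,"grip": 0.32}])

```text
time_s: 4.63
tool_pos: [0.5194, 0.1911, 0.0706]
ee_rot: [-1.571, 0.0, -2.634]
ft_force: [-1.3, -0.2, 4.8]
grip_width: 0.0297
```

>>> play_rows(motion=[{"offset": [0,0.5,0],"twist": 0,"grip": 0.32},{"offset": [0,1.0,0],"twist": 0,"grip": 0.32},{"offset": [0,1.5,0],"twist": 0,"grip": 0.32}])

```text
time_s: 4.88
tool_pos: [0.5194, 0.1911, 0.0691]
ee_rot: [-1.571, 0.0, -2.634]
ft_force: [-0.5, 0.4, 4.9]
grip_width: 0.0297
```

>>> play_rows(motion=[{"offset": [0,0.5,0],"twist": 0,"grip": 0.32},{"offset": [0,1.0,0],"twist": 0,"grip": 0.32}])

```text
time_s: 5.05
tool_pos: [0.5193, 0.1912, 0.0681]
ee_rot: [-1.571, 0.0, -2.634]
ft_force: [-0.6, -0.3, 3.7]
grip_width: 0.0297
```

>>> play_rows(motion=[{"offset": [0,0.4,0],"twist": 0,"grip": 0.32},{"offset": [0,0.8,0],"twist": 0,"grip": 0.32}])

```text
time_s: 5.22
tool_pos: [0.5194, 0.1911, 0.0673]
ee_rot: [-1.571, 0.0, -2.634]
ft_force: [-0.6, 1.1, 3.2]
grip_width: 0.0301
```

>>> play_rows(motion=[{"offset": [0,0.4,0],"twist": 0,"grip": 0.32},{"offset": [0,0.8,0],"twist": 0,"grip": 0.32}])

```text
time_s: 5.38
tool_pos: [0.5194, 0.1911, 0.0665]
ee_rot: [-1.571, 0.0, -2.634]
ft_force: [-0.4, -0.7, 3.6]
grip_width: 0.0298
```

>>> play_rows(motion=[{"offset": [0,0.4,0],"twist": 0,"grip": 0.32},{"offset": [0,0.8,0],"twist": 0,"grip": 0.32}])

```text
time_s: 5.55
tool_pos: [0.5195, 0.1912, 0.0663]
ee_rot: [-1.571, 0.0, -2.634]
ft_force: [-3.8, -0.8, 15.7]
grip_width: 0.0296
```

>>> play_rows(motion=[{"offset": [0,0.4,0],"twist": 0,"grip": 0.32},{"offset": [0,0.8,0],"twist": 0,"grip": 0.32}])

```text
time_s: 5.72
tool_pos: [0.5196, 0.1912, 0.0662]
ee_rot: [-1.571, 0.001, -2.634]
ft_force: [-7.1, -0.8, 25.1]
grip_width: 0.0297
```

>>> play_rows(motion=[{"offset": [0,0.3,0],"twist": 0,"grip": 0.32},{"offset": [0,0.6,0],"twist": 0,"grip": 0.32}])

```text
time_s: 5.88
tool_pos: [0.5196, 0.1912, 0.0662]
ee_rot: [-1.571, 0.001, -2.634]
ft_force: [-8.8, -1.9, 29.6]
grip_width: 0.0295
```

>>> play_rows(motion=[{"offset": [0,-2,0],"twist": 0,"grip": 0.32},{"offset": [0,-6,0],"twist": 0,"grip": 0.32},{"offset": [0,-20,0],"twist": 0,"grip": 0.32},{"offset": [0,-50,0],"twist": 0,"grip": 0.45},{"offset": [0,-70,0],"twist": 0,"grip": 0.45},{"offset": [0,-72,0],"twist": 0,"grip": 0.45},{"offset": [0,-72,0],"twist": 0,"grip": 0.45}])

```text
time_s: 6.47
tool_pos: [0.5197, 0.1912, 0.137]
ee_rot: [-1.57, 0.002, -2.634]
ft_force: [0.0, -0.9, -0.4]
grip_width: 0.0413
```

```bash
python3 -c "
from h import *
to((.5733,-.2167,.12),-151.)
f=grab('wrist','w4');g=grab('scene','s4')
crop('w4',200,60,440,240,3.2,'w4c');crop('s4',315,110,425,205,7,'s4c')
"
```

```text
t 6.47 tcp [0.5197 0.1912 0.137 ] yaw -150.93 F [ 0.01 -0.91 -0.38] w 0.0413 -> offset [151.4  16.9 382.5] twist 0.06878071609347103
```

View pics/w4c.png

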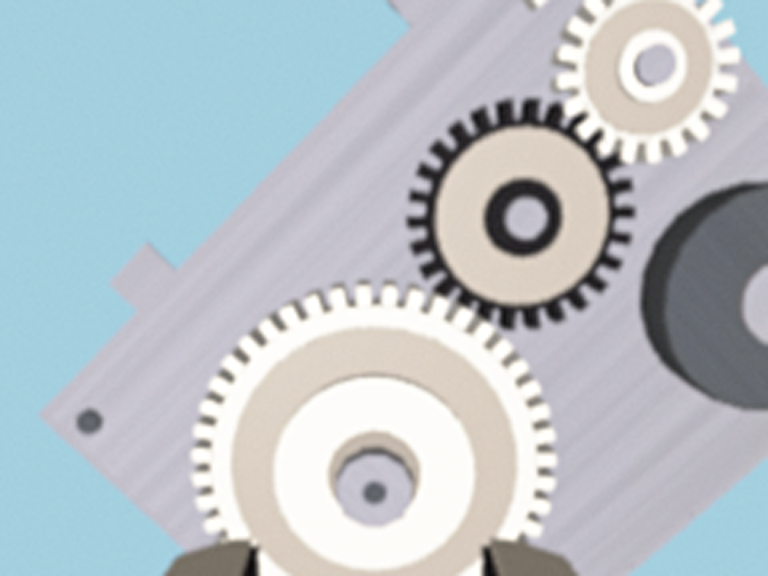

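View pics/s4c.png

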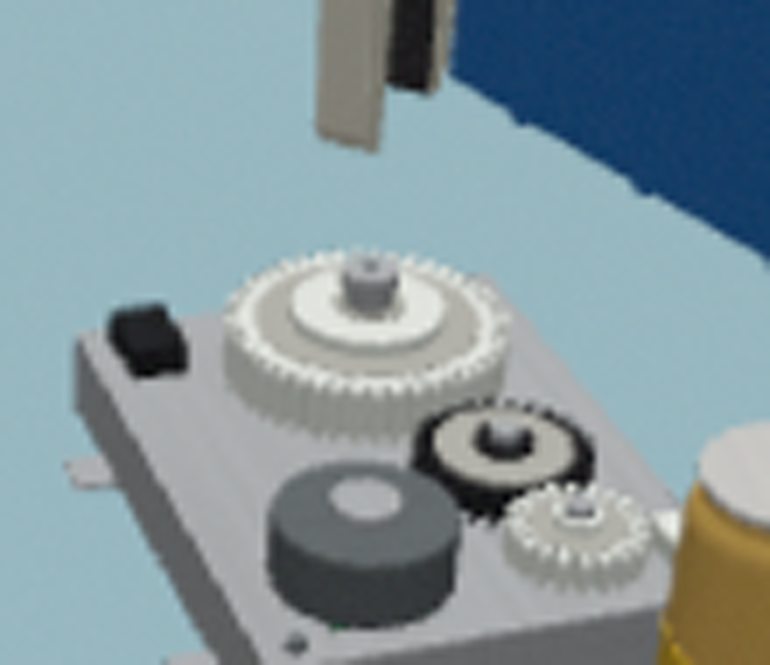

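```bash
python3 -c "
from h import *
f=load('w4'); print(at_z(f,316.9,213.75,.0808))
to((.5733,-.2167,.10),-151.)"
```

```text
[0.51982587 0.18961259 0.0808    ]
t 6.57 tcp [0.5187 0.1909 0.1352] yaw -150.93 F [-0.08  0.57 -0.69] w 0.0413 -> offset [150.3  35.3 382.8] twist 0.06731783589617635
```

>>> play_rows(motion=[{"offset": [151,17,382],"twist": 0,"grip": 0.5},{"offset": [151,17,382],"twist": 0,"grip": 0.5},{"offset": [151,17,382],"twist": 0,"grip": 0.5},{"offset": [151,17,382],"twist": 0,"grip": 0.5},{"offset": [151,17,382],"twist": 0,"grip": 0.5},{"offset": [151,17,382],"twist": 0,"grip": 0.5},{"offset": [151,17,382],"twist": 0,"grip": 0.5},{"offset": [151,17,382],"twist": 0,"grip": 0.5}])

```text
time_s: 7.23
tool_pos: [0.562, -0.141, 0.1209]
ee_rot: [-1.573, -0.002, -2.634]
ft_force: [0.8, -0.4, 0.2]
grip_width: 0.0464
```

```bash
python3 -c "
from h import *
to((.5733,-.2167,.10),-151.)"
```

```text
t 7.23 tcp [ 0.562  -0.141   0.1209] yaw -150.94 F [ 0.77 -0.35  0.21] w 0.0464 -> offset [26.8 20.8 71.7] twist 0.06250986306000073
```

>>> play_rows(motion=[{"offset": [26,20,69],"twist": 0,"grip": 0.5},{"offset": [26,20,69],"twist": 0,"grip": 0.5},{"offset": [26,20,69],"twist": 0,"grip": 0.5},{"offset": [26,20,69],"twist": 0,"grip": 0.5},{"offset": [26,20,69],"twist": 0,"grip": 0.5}])

```text
time_s: 7.65
tool_pos: [0.573, -0.2113, 0.1014]
ee_rot: [-1.573, -0.001, -2.634]
ft_force: [-0.2, -0.2, -0.1]
grip_width: 0.0464
```

```bash
python3 -c "
from h import *
to((.5733,-.2167,.0055),-151.)
f=grab('wrist','w5')
crop('w5',200,60,440,240,3.2,'w5c')
print(proj(f,(.5733,-.2167,.0315)))
"
```

```text
t 7.65 tcp [ 0.573  -0.2113  0.1014] yaw -150.94 F [-0.17 -0.22 -0.15] w 0.0464 -> offset [ 2.2 95.9  5.1] twist 0.05672226991791263
[321.21443562 210.38204568]
```

View pics/w5c.png

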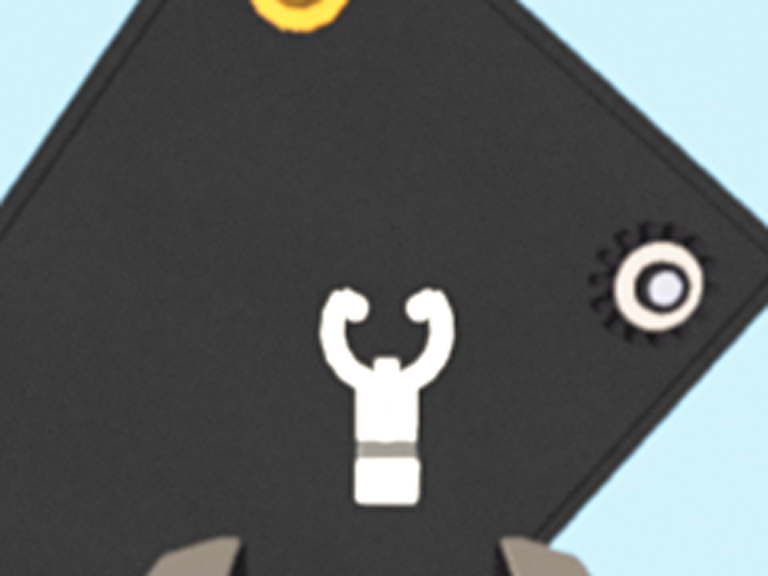

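>>> play_rows(motion=[{"offset": [2,30,4.5],"twist": 0,"grip": 0.5},{"offset": [2,60,4.5],"twist": 0,"grip": 0.5},{"offset": [2,80,4.5],"twist": 0,"grip": 0.5},{"offset": [2,88,4.5],"twist": 0,"grip": 0.5},{"offset": [2,92,4.5],"twist": 0,"grip": 0.5},{"offset": [2,93,4.5],"twist": 0,"grip": 0.5},{"offset": [2,93,4.5],"twist": 0,"grip": 0.5}])

```text
time_s: 8.28
tool_pos: [0.5747, -0.2167, 0.0106]
ee_rot: [-1.57, 0.001, -2.634]
ft_force: [-0.9, -0.1, 0.3]
grip_width: 0.0468
```

```bash
python3 -c "
from h import *
to((.5733,-.2167,.0055),-151.)
f=grab('wrist','w6')
crop('w6',200,100,440,280,3.2,'w6c')
"
```

```text
t 8.28 tcp [ 0.5747 -0.2167  0.0106] yaw -150.9 F [-0.93 -0.06  0.33] w 0.0468 -> offset [ 1.3  5.1 -0.7] twist 0.10446845539308924
```

View pics/w6c.png

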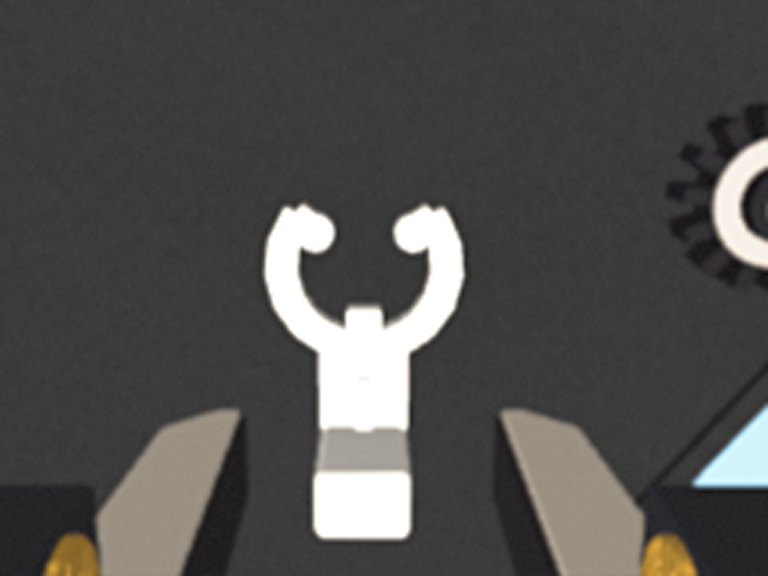

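```bash
python3 -c "
from h import *
f=load('w6')
t=at_z(f,313.3,257.8,.0315); r=at_z(f,200+364.5/3.2,100+272/3.2,.008); print(t,r,np.hypot(*(t-r)[:2]))
to((t[0],t[1],.0055),-151.)"
```

```text
[ 0.57376736 -0.21622296  0.0315    ] [ 0.60409818 -0.19963636  0.008     ] 0.03456983193501478
t 8.33 tcp [ 0.5748 -0.2169  0.0109] yaw -150.9 F [ 0.3  -0.02  0.49] w 0.0461 -> offset [ 0.6  5.4 -1.1] twist 0.09582324789971608
```

>>> play_rows(motion=[{"offset": [0.7,2,-1.1],"twist": 0,"grip": 0.5},{"offset": [0.7,4,-1.1],"twist": 0,"grip": 0.5},{"offset": [0.7,4,-1.1],"twist": 0,"grip": 0.5},{"offset": [0.7,4,-1.1],"twist": 0,"grip": 0.4}])

```text
time_s: 8.67
tool_pos: [0.5729, -0.2163, 0.0057]
ee_rot: [-1.571, 0.0, -2.634]
ft_force: [-0.6, 0.1, -1.0]
grip_width: 0.0432
```

>>> play_rows(motion=[{"offset": [0,0,0],"twist": 0,"grip": 0.2},{"offset": [0,0,0],"twist": 0,"grip": 0.15},{"offset": [0,0,0],"twist": 0,"grip": 0.1},{"offset": [0,0,0],"twist": 0,"grip": 0.05},{"offset": [0,0,0],"twist": 0,"grip": 0},{"offset": [0,0,0],"twist": 0,"grip": 0},{"offset": [0,0,0],"twist": 0,"grip": 0},{"offset": [0,0,0],"twist": 0,"grip": 0}], newtons=40)

```text
time_s: 9.33
tool_pos: [0.5729, -0.2163, 0.0056]
ee_rot: [-1.571, 0.0, -2.634]
ft_force: [0.5, 0.7, 1.1]
grip_width: 0.0153
```

```bash
python3 -c "
from h import *
to((.5733,-.2167,.0055),-151.)
f=grab('wrist','w7')
crop('w7',200,100,440,280,3.2,'w7c')
"
```

```text
t 9.33 tcp [ 0.5729 -0.2163  0.0056] yaw -150.93 F [0.52 0.67 1.06] w 0.0153 -> offset [-0.1  0.1  0.5] twist 0.06783335746089847
```

View pics/w7c.png

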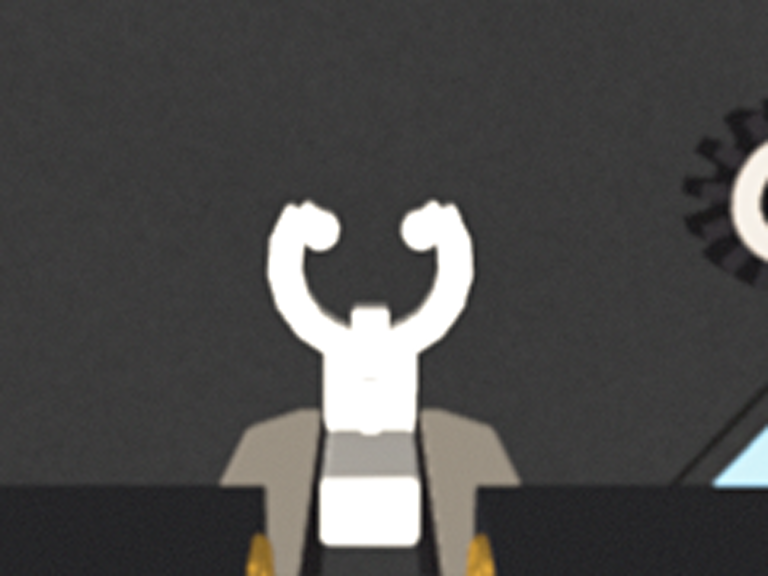

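```bash
python3 -c "
from h import *
f=load('w7'); s=env.get_state()
r=Ro.from_euler('xyz',s['ee_rot']).as_matrix()
def T(P): return (r.T@(P-s['tool_pos'])*1000).round(2)
print('tab',T(at_z(f,315.6,259.7,.0315)),'edges',T(at_z(f,315.6,100+477/3.2,.0315)),T(at_z(f,315.6,100+545/3.2,.0315)))
print('ring',T(at_z(f,200+370.5/3.2,100+266/3.2,.008)),'L',T(at_z(f,200+267/3.2,100+266/3.2,.008)),'R',T(at_z(f,200+474/3.2,100+266/3.2,.008)),'nosetip',T(at_z(f,315.6,100+228/3.2,.008)))
"
```

```text
tab [ -0.84 -25.96   0.34] edges [ -6.78 -25.96   0.34] [  5.22 -25.96   0.34]
ring [-36.14  -2.46   0.43] L [-36.14  -2.47 -17.72] R [-36.15  -2.46  18.58] nosetip [-42.87  -2.47   0.33]
```

>>> play_rows(motion=[{"offset": [0,-5,0],"twist": 0,"grip": 0},{"offset": [0,-20,0],"twist": 0,"grip": 0},{"offset": [0,-50,0],"twist": 0,"grip": 0},{"offset": [0,-85,0],"twist": 0,"grip": 0},{"offset": [0,-110,0],"twist": 0,"grip": 0},{"offset": [0,-120,0],"twist": 0,"grip": 0}])

```text
time_s: 9.88
tool_pos: [0.5743, -0.2169, 0.1297]
ee_rot: [-1.567, 0.003, -2.634]
ft_force: [-0.1, -0.4, 0.0]
grip_width: 0.0156
```

```bash
python3 -c "
from h import *
to((.4620,.1579,.11),-151.)
f=grab('wrist','w8')
crop('w8',200,100,440,280,3.2,'w8c')
"
```

```text
t 9.88 tcp [ 0.5743 -0.2169  0.1297] yaw -150.93 F [-0.1  -0.44  0.01] w 0.0156 -> offset [ -83.9   18.3 -382.2] twist 0.07305878637205865
```

View pics/w8c.png

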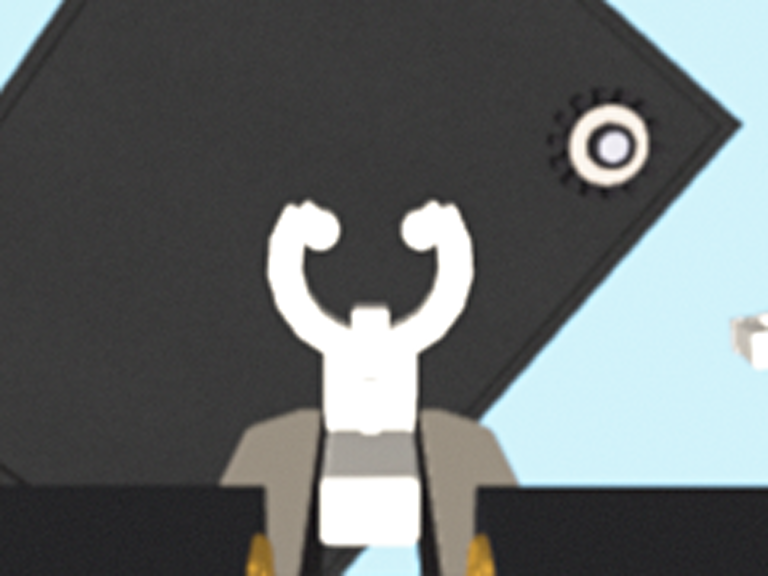

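>>> play_rows(motion=[{"offset": [-84,8,-382],"twist": 0,"grip": 0},{"offset": [-84,8,-382],"twist": 0,"grip": 0},{"offset": [-84,8,-382],"twist": 0,"grip": 0},{"offset": [-84,8,-382],"twist": 0,"grip": 0},{"offset": [-84,8,-382],"twist": 0,"grip": 0},{"offset": [-84,8,-382],"twist": 0,"grip": 0},{"offset": [-84,8,-382],"twist": 0,"grip": 0},{"offset": [-84,8,-382],"twist": 0,"grip": 0}])

```text
time_s: 10.6
tool_pos: [0.4757, 0.1045, 0.1175]
ee_rot: [-1.571, -0.002, -2.634]
ft_force: [0.4, 0.5, 0.5]
grip_width: 0.0153
```

```bash
python3 -c "
from h import *
to((.4620,.1579,.11),-151.)"
```

```text
t 10.6 tcp [0.4757 0.1045 0.1175] yaw -150.94 F [0.42 0.54 0.49] w 0.0153 -> offset [-14.    7.5 -53.3] twist 0.055291485734812795
```

>>> play_rows(motion=[{"offset": [-12,6,-51],"twist": 0,"grip": 0},{"offset": [-12,6,-51],"twist": 0,"grip": 0},{"offset": [-12,6,-51],"twist": 0,"grip": 0},{"offset": [-12,6,-51],"twist": 0,"grip": 0},{"offset": [-12,6,-51],"twist": 0,"grip": 0},{"offset": [-12,6,-51],"twist": 0,"grip": 0}])

```text
time_s: 11.1
tool_pos: [0.4635, 0.1521, 0.1126]
ee_rot: [-1.571, -0.0, -2.636]
ft_force: [0.2, -0.3, -0.9]
grip_width: 0.0157
```

```bash
python3 -c "
from h import *
to((.4620,.1579,.0696),-151.)
f=grab('wrist','w9')
crop('w9',200,60,440,240,3.2,'w9c')
print(proj(f,(.5202,.1898,.0808)))"
```

```text
t 11.1 tcp [0.4635 0.1521 0.1126] yaw -151.03 F [ 0.24 -0.27 -0.87] w 0.0157 -> offset [-1.5 43.  -5.8] twist -0.029104452768592637
[306.53317639 123.879608  ]
```

View pics/w9c.png

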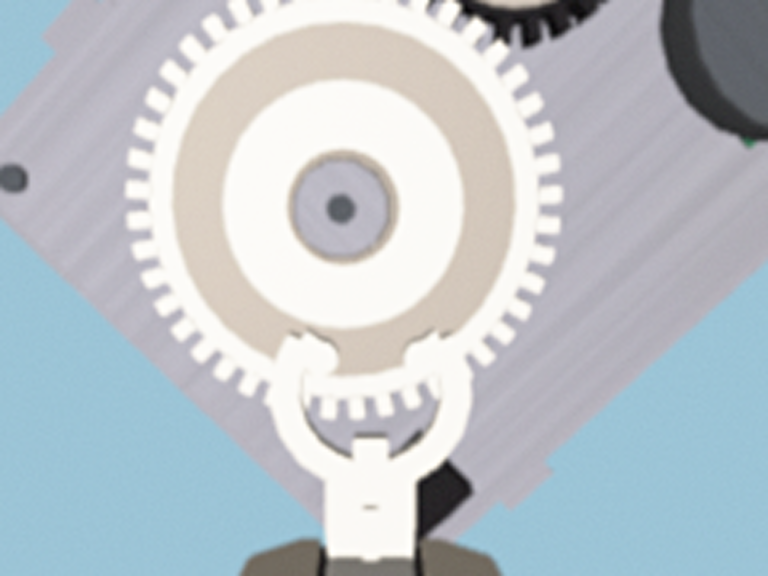

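```bash
python3 -c "
from h import *
f=load('w9'); s=env.get_state()
r=Ro.from_euler('xyz',s['ee_rot']).as_matrix()
P=at_z(f,306.56,125,.0808); print(P, (r.T@(P-s['tool_pos'])*1000).round(2))
to((.4620,.1579,.0696),-151.)
"
```

```text
[0.51959248 0.18944974 0.0808    ] [-67.17  31.82  -5.45]
t 11.15 tcp [0.4635 0.1522 0.1126] yaw -151.04 F [ 0.79  0.15 -0.05] w 0.0159 -> offset [-1.5 43.  -5.7] twist -0.03548817307452623
```

>>> play_rows(motion=[{"offset": [0,5,-5.8],"twist": 0,"grip": 0},{"offset": [0,18,-5.8],"twist": 0,"grip": 0},{"offset": [0,30,-5.8],"twist": 0,"grip": 0},{"offset": [0,36,-5.8],"twist": 0,"grip": 0},{"offset": [0,39,-5.8],"twist": 0,"grip": 0},{"offset": [0,40,-5.8],"twist": 0,"grip": 0},{"offset": [0,40,-5.8],"twist": 0,"grip": 0}])

```text
time_s: 11.73
tool_pos: [0.4603, 0.1584, 0.0728]
ee_rot: [-1.571, 0.0, -2.634]
ft_force: [-0.4, 0.2, -1.4]
grip_width: 0.0159
```

```bash
python3 -c "
from h import *
to((.4620,.1579,.0696),-151.)
f=grab('wrist','w10')
crop('w10',200,60,440,240,3.2,'w10c')
g=grab('scene','s10')
crop('s10',315,110,425,205,7,'s10c')
"
```

```text
t 11.73 tcp [0.4603 0.1584 0.0728] yaw -150.94 F [-0.4   0.16 -1.36] w 0.0159 -> offset [-1.2  3.2  1.2] twist 0.05850619741161722
```

View pics/w10c.png

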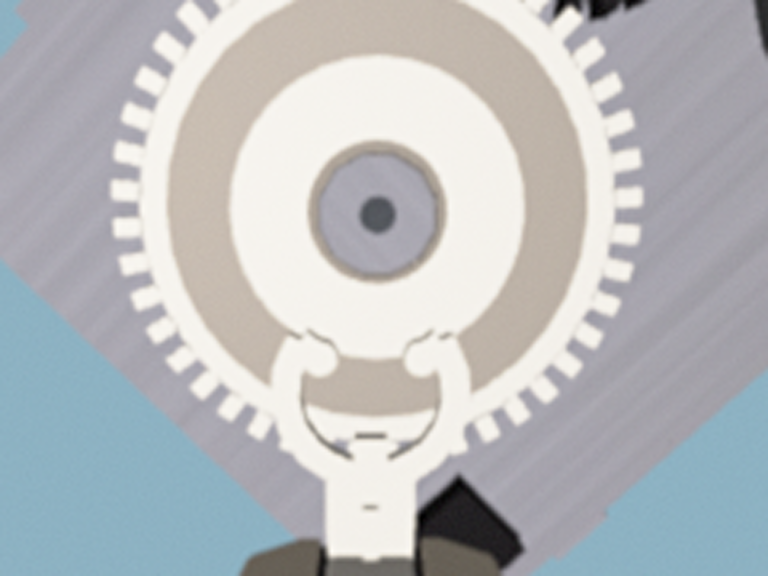

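View pics/s10c.png

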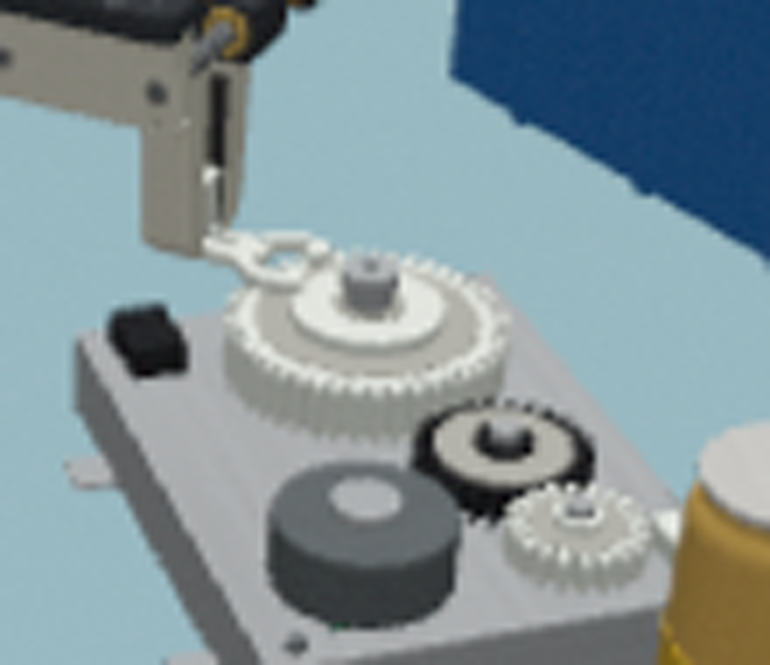

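>>> play_rows(motion=[{"offset": [0,1,1.2],"twist": 0,"grip": 0},{"offset": [0,2,1.2],"twist": 0,"grip": 0},{"offset": [0,2.6,1.2],"twist": 0,"grip": 0},{"offset": [0,2.6,1.2],"twist": 0,"grip": 0}])

```text
time_s: 12.17
tool_pos: [0.4608, 0.1573, 0.0701]
ee_rot: [-1.571, -0.0, -2.634]
ft_force: [-0.7, 0.8, -0.6]
grip_width: 0.0157
```

```bash
python3 -c "
from h import *
to((.4620,.1579,.0696),-151.)
"
```

```text
t 12.17 tcp [0.4608 0.1573 0.0701] yaw -150.93 F [-0.66  0.84 -0.6 ] w 0.0157 -> offset [-1.3  0.5  0.1] twist 0.06798217994870015
```

>>> play_rows(motion=[{"offset": [-1,0.6,0.1],"twist": 0,"grip": 0},{"offset": [-4,0.6,0.1],"twist": 0,"grip": 0},{"offset": [-8,0.6,0.1],"twist": 0,"grip": 0},{"offset": [-11,0.6,0.1],"twist": 0,"grip": 0},{"offset": [-13,0.6,0.1],"twist": 0,"grip": 0},{"offset": [-14,0.6,0.1],"twist": 0,"grip": 0},{"offset": [-14.5,0.6,0.1],"twist": 0,"grip": 0},{"offset": [-14.5,0.6,0.1],"twist": 0,"grip": 0}])

```text
time_s: 12.83
tool_pos: [0.4735, 0.1644, 0.0695]
ee_rot: [-1.571, -0.0, -2.634]
ft_force: [0.5, 0.4, -1.0]
grip_width: 0.0155
```

```bash
python3 -c "
from h import *
to((.5202-.0364*.874-.00017,.1898-.0364*.4857+.0003,.0695),-151.)
f=grab('wrist','w11')
crop('w11',200,60,440,240,3.2,'w11c')
g=grab('scene','s11')
crop('s11',315,110,425,205,7,'s11c')
"
```

```text
t 12.83 tcp [0.4735 0.1644 0.0695] yaw -150.93 F [ 0.51  0.44 -1.04] w 0.0155 -> offset [-16.7  -0.    0.1] twist 0.07457218020277878
```

View pics/w11c.png

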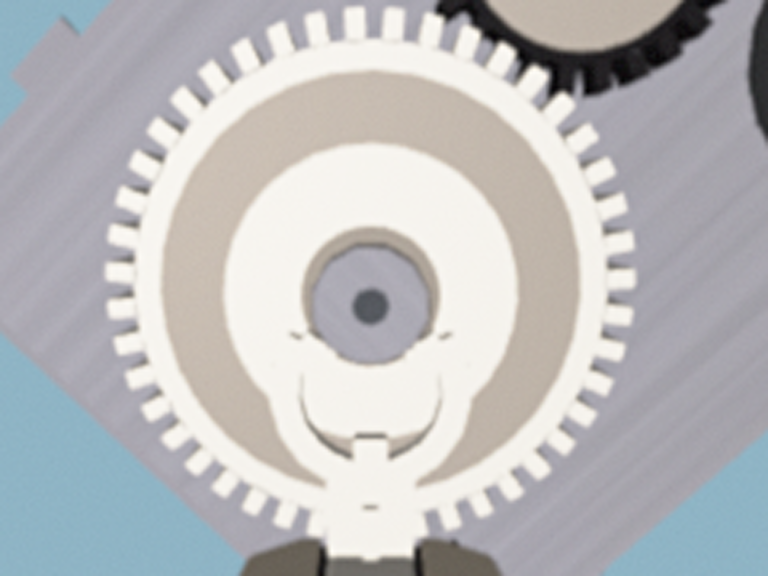

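View pics/s11c.png

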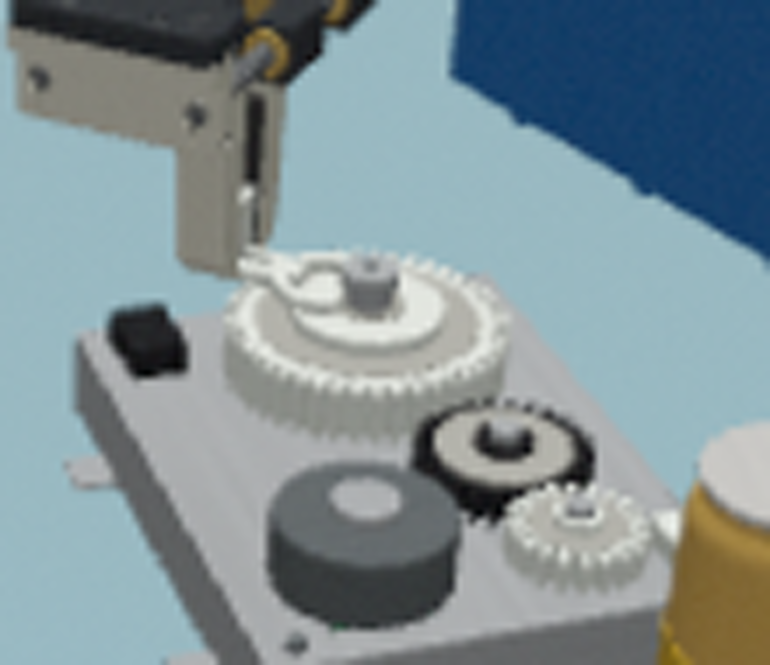

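>>> play_rows(motion=[{"offset": [-0.7,0,0],"twist": 0,"grip": 0},{"offset": [-1.4,0,0],"twist": 0,"grip": 0},{"offset": [-2.1,0,0],"twist": 0,"grip": 0},{"offset": [-2.8,0,0],"twist": 0,"grip": 0}])

```text
time_s: 13.27
tool_pos: [0.4761, 0.1657, 0.0696]
ee_rot: [-1.571, 0.0, -2.634]
ft_force: [0.6, -0.0, -1.4]
grip_width: 0.0152
```

>>> play_rows(motion=[{"offset": [-0.5,0,0],"twist": 0,"grip": 0},{"offset": [-1,0,0],"twist": 0,"grip": 0}])

```text
time_s: 13.43
tool_pos: [0.4768, 0.1662, 0.0695]
ee_rot: [-1.571, -0.0, -2.634]
ft_force: [-1.7, -0.0, -0.6]
grip_width: 0.0159
```

>>> play_rows(motion=[{"offset": [-0.5,0,0],"twist": 0,"grip": 0},{"offset": [-1,0,0],"twist": 0,"grip": 0}])

```text
time_s: 13.6
tool_pos: [0.4771, 0.1665, 0.0693]
ee_rot: [-1.571, -0.002, -2.634]
ft_force: [-2.7, -3.0, 1.7]
grip_width: 0.0156
```

>>> play_rows(motion=[{"offset": [-0.4,0,0],"twist": 0,"grip": 0},{"offset": [-0.8,0,0],"twist": 0,"grip": 0}])

```text
time_s: 13.77
tool_pos: [0.4774, 0.1667, 0.0691]
ee_rot: [-1.571, -0.003, -2.634]
ft_force: [-6.0, -3.2, 0.9]
grip_width: 0.0159
```

>>> play_rows(motion=[{"offset": [-0.4,0,0],"twist": 0,"grip": 0},{"offset": [-0.8,0,0],"twist": 0,"grip": 0}])

```text
time_s: 13.93
tool_pos: [0.4779, 0.167, 0.069]
ee_rot: [-1.571, -0.003, -2.634]
ft_force: [-4.4, -2.8, -1.4]
grip_width: 0.0155
```

>>> play_rows(motion=[{"offset": [-0.5,-0.2,0],"twist": 0,"grip": 0},{"offset": [-1,-0.3,0],"twist": 0,"grip": 0}])

```text
time_s: 14.1
tool_pos: [0.4786, 0.1674, 0.0693]
ee_rot: [-1.571, -0.004, -2.634]
ft_force: [-4.7, -3.9, -1.7]
grip_width: 0.0155
```

>>> play_rows(motion=[{"offset": [-0.5,0,0],"twist": 0,"grip": 0},{"offset": [-1,0,0],"twist": 0,"grip": 0}])

```text
time_s: 14.27
tool_pos: [0.4792, 0.1678, 0.0691]
ee_rot: [-1.572, -0.004, -2.634]
ft_force: [-5.3, -4.1, 0.4]
grip_width: 0.0158
```

>>> play_rows(motion=[{"offset": [-0.5,0,0],"twist": 0,"grip": 0},{"offset": [-1,0,0],"twist": 0,"grip": 0}])

```text
time_s: 14.43
tool_pos: [0.4806, 0.1685, 0.0694]
ee_rot: [-1.571, -0.003, -2.634]
ft_force: [-4.6, -3.9, 1.8]
grip_width: 0.0157
```

>>> play_rows(motion=[{"offset": [-0.5,0,0],"twist": 0,"grip": 0},{"offset": [-1,0,0],"twist": 0,"grip": 0}])

```text
time_s: 14.6
tool_pos: [0.4823, 0.1693, 0.0696]
ee_rot: [-1.571, -0.001, -2.634]
ft_force: [-1.4, -0.8, -2.8]
grip_width: 0.0157
```

>>> play_rows(motion=[{"offset": [-0.5,0,0],"twist": 0,"grip": 0},{"offset": [-1,0,0],"twist": 0,"grip": 0}])

```text
time_s: 14.77
tool_pos: [0.484, 0.1701, 0.0699]
ee_rot: [-1.571, 0.001, -2.634]
ft_force: [-0.4, 1.3, -3.0]
grip_width: 0.0157
```

>>> play_rows(motion=[{"offset": [-0.5,0.2,0],"twist": 0,"grip": 0},{"offset": [-1,0.3,0],"twist": 0,"grip": 0}])

```text
time_s: 14.93
tool_pos: [0.4854, 0.1708, 0.0699]
ee_rot: [-1.57, 0.003, -2.634]
ft_force: [3.4, 2.9, -5.6]
grip_width: 0.0158
```

>>> play_rows(motion=[{"offset": [-0.5,0,0],"twist": 0,"grip": 0},{"offset": [-1,0,0],"twist": 0,"grip": 0}])

```text
time_s: 15.1
tool_pos: [0.4861, 0.1712, 0.0698]
ee_rot: [-1.57, 0.002, -2.634]
ft_force: [3.3, 1.8, -3.8]
grip_width: 0.0157
```

>>> play_rows(motion=[{"offset": [-0.5,0,0],"twist": 0,"grip": 0},{"offset": [-1,0,0],"twist": 0,"grip": 0}])

```text
time_s: 15.27
tool_pos: [0.4862, 0.1714, 0.0696]
ee_rot: [-1.571, 0.0, -2.634]
ft_force: [0.2, 0.9, -0.4]
grip_width: 0.0159
```

>>> play_rows(motion=[{"offset": [-0.4,0,0],"twist": 0,"grip": 0},{"offset": [-0.8,0,0],"twist": 0,"grip": 0}])

```text
time_s: 15.43
tool_pos: [0.487, 0.1718, 0.0696]
ee_rot: [-1.571, 0.0, -2.634]
ft_force: [2.6, 0.9, 1.1]
grip_width: 0.0157
```

>>> play_rows(motion=[{"offset": [-0.4,0,0],"twist": 0,"grip": 0},{"offset": [-0.8,0,0],"twist": 0,"grip": 0}])

```text
time_s: 15.6
tool_pos: [0.4875, 0.1721, 0.0695]
ee_rot: [-1.571, -0.0, -2.634]
ft_force: [2.0, 0.6, -0.9]
grip_width: 0.0156
```

```bash
python3 -c "
from h import *
to((.4882,.1724,.0695),-151.)
f=grab('wrist','w12')
crop('w12',200,100,440,280,3.2,'w12c')
"
```

```text
t 15.6 tcp [0.4875 0.1721 0.0695] yaw -150.93 F [ 1.96  0.57 -0.91] w 0.0156 -> offset [-0.8  0.   0.1] twist 0.07104763897581279
```

View pics/w12c.png

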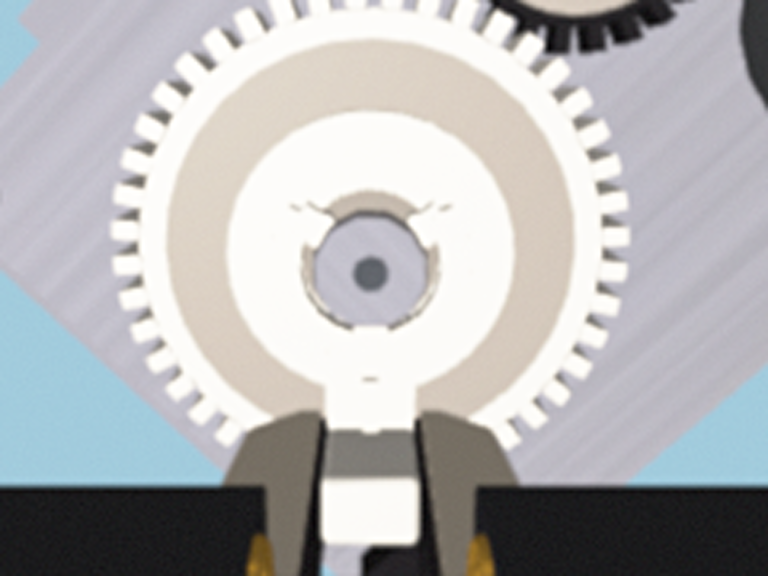

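>>> play_rows(motion=[{"offset": [-0.4,0,0],"twist": 0,"grip": 0},{"offset": [-0.8,0,0],"twist": 0,"grip": 0}])

```text
time_s: 15.82
tool_pos: [0.4878, 0.1724, 0.0694]
ee_rot: [-1.571, -0.001, -2.634]
ft_force: [0.2, 0.8, -0.8]
grip_width: 0.0158
```

>>> play_rows(motion=[{"offset": [-0.3,0,0],"twist": 0,"grip": 0},{"offset": [-0.6,0,0],"twist": 0,"grip": 0}])

```text
time_s: 15.98
tool_pos: [0.4882, 0.1726, 0.0693]
ee_rot: [-1.571, -0.001, -2.634]
ft_force: [-1.4, -0.6, 0.6]
grip_width: 0.0161
```

>>> play_rows(motion=[{"offset": [-0.3,0,0],"twist": 0,"grip": 0},{"offset": [-0.6,0,0],"twist": 0,"grip": 0}])

```text
time_s: 16.15
tool_pos: [0.4884, 0.1728, 0.0693]
ee_rot: [-1.571, -0.002, -2.634]
ft_force: [-5.7, -1.7, 2.2]
grip_width: 0.0159
```

Force is rising again at the expected stop position; one or two more small pushes.

>>> play_rows(motion=[{"offset": [-0.3,0,0],"twist": 0,"grip": 0},{"offset": [-0.6,0,0],"twist": 0,"grip": 0}])

```text
time_s: 16.32
tool_pos: [0.4884, 0.1729, 0.0691]
ee_rot: [-1.571, -0.003, -2.634]
ft_force: [-6.2, -3.6, 2.3]
grip_width: 0.016
```

>>> play_rows(motion=[{"offset": [-0.3,0,0],"twist": 0,"grip": 0},{"offset": [-0.6,0,0],"twist": 0,"grip": 0}])

```text
time_s: 16.48
tool_pos: [0.4885, 0.173, 0.069]
ee_rot: [-1.572, -0.005, -2.634]
ft_force: [-8.3, -6.5, 4.3]
grip_width: 0.0159
```

```bash
python3 -c "
from h import *
to((.4882,.1724,.0695),-151.)
f=grab('wrist','w13')
crop('w13',200,100,440,280,3.2,'w13c')
"
```

```text
t 16.48 tcp [0.4885 0.173  0.069 ] yaw -150.92 F [-8.31 -6.52  4.33] w 0.0159 -> offset [ 0.5 -0.5  0.3] twist 0.07962237749148926
```

View pics/w13c.png

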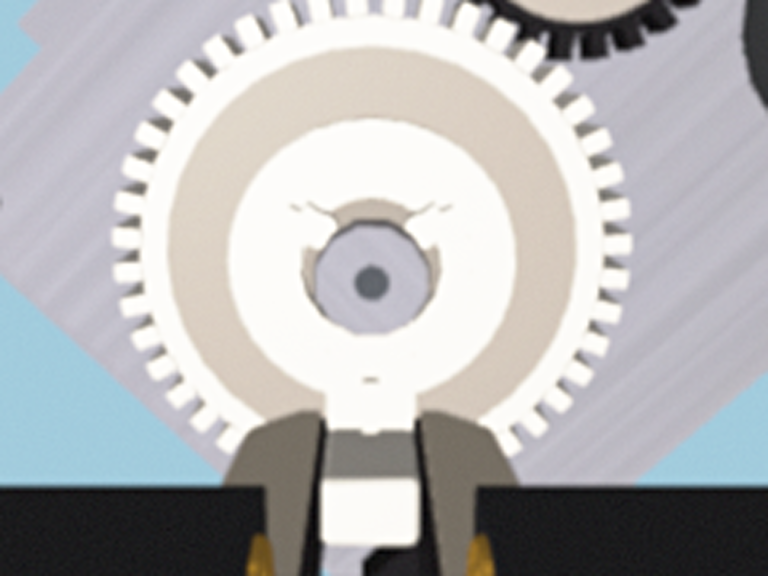

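>>> play_rows(motion=[{"offset": [0.6,0,0],"twist": 0,"grip": 0},{"offset": [1.2,0,0],"twist": 0,"grip": 0},{"offset": [1.2,0,0],"twist": 0,"grip": 0}], newtons=20)

```text
time_s: 16.78
tool_pos: [0.4884, 0.1728, 0.0692]
ee_rot: [-1.571, -0.002, -2.634]
ft_force: [-4.6, -2.2, -0.6]
grip_width: 0.0159
```

>>> play_rows(motion=[{"offset": [0,0,0],"twist": 0,"grip": 0.18},{"offset": [0,0,0],"twist": 0,"grip": 0.22},{"offset": [0,0,0],"twist": 0,"grip": 0.3},{"offset": [0,0,0],"twist": 0,"grip": 0.4},{"offset": [0,0,0],"twist": 0,"grip": 0.4},{"offset": [0,0,0],"twist": 0,"grip": 0.4}])

```text
time_s: 17.28
tool_pos: [0.4894, 0.1732, 0.0696]
ee_rot: [-1.571, 0.0, -2.634]
ft_force: [-0.2, -0.5, -0.1]
grip_width: 0.0364
```

```bash
python3 -c "
from h import *
to((.4882,.1724,.0695),-151.)
f=grab('wrist','w14')
crop('w14',200,100,440,280,3.2,'w14c')
"
```

```text
t 17.28 tcp [0.4894 0.1732 0.0696] yaw -150.93 F [-0.24 -0.47 -0.14] w 0.0364 -> offset [1.4 0.1 0.1] twist 0.07436903231231895
```

View pics/w14c.png

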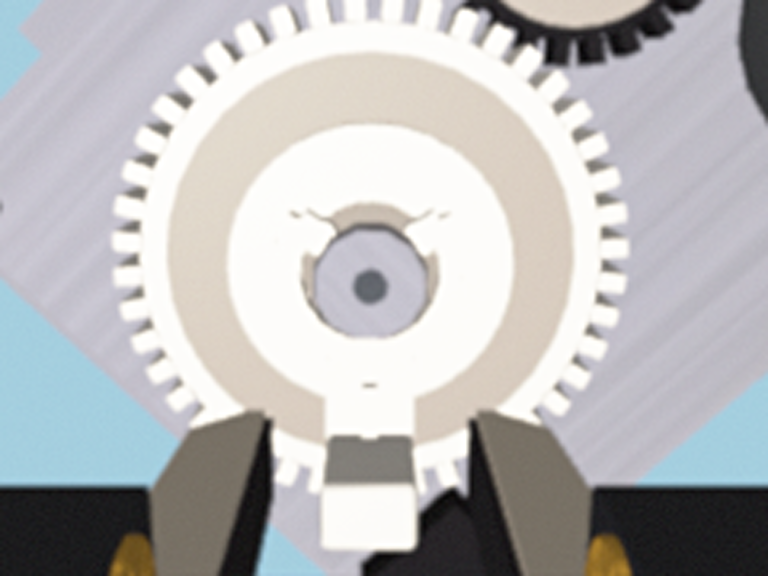

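Released cleanly; the clip stayed put. Lifting straight up, then off to the side for a check.

>>> play_rows(motion=[{"offset": [0.5,-3,0],"twist": 0,"grip": 0.4},{"offset": [0.5,-15,0],"twist": 0,"grip": 0.4},{"offset": [0.5,-40,0],"twist": 0,"grip": 0.4},{"offset": [0.5,-70,0],"twist": 0,"grip": 0.4},{"offset": [0.5,-90,0],"twist": 0,"grip": 0.4},{"offset": [0.5,-95,0],"twist": 0,"grip": 0.4},{"offset": [0.5,-95,0],"twist": 0,"grip": 0.4}])

```text
time_s: 17.92
tool_pos: [0.4894, 0.173, 0.1658]
ee_rot: [-1.57, 0.003, -2.634]
ft_force: [0.1, 0.8, -0.9]
grip_width: 0.037
```

```bash
python3 -c "
from h import *
to((.4882,.1724,.0695),-151.)
f=grab('wrist','w15')
crop('w15',200,40,440,220,3.2,'w15c')
g=grab('scene','s15')
crop('s15',315,110,425,205,7,'s15c')
s=(.5202,.1898,.0808); h=np.array([.874,.4857])
print('axis',proj(f,s))
for n,d in (('home',0),('1mm short',.001),('2 short',.002)): 
  t=np.array(s[:2])-h*(.036+d); print(n,'tabtop',proj(f,(t[0],t[1],.0663+.0285)))
"
```

```text
t 17.92 tcp [0.4894 0.173  0.1658] yaw -150.93 F [ 0.13  0.83 -0.88] w 0.037 -> offset [ 1.6 96.3 -0.1] twist 0.06818228350846312
axis [315.42443737 163.30840588]
home tabtop [315.40775463 208.7039894 ]
1mm short tabtop [315.40702395 209.85158506]
2 short tabtop [315.40629479 210.99680173]
```

View pics/w15c.png

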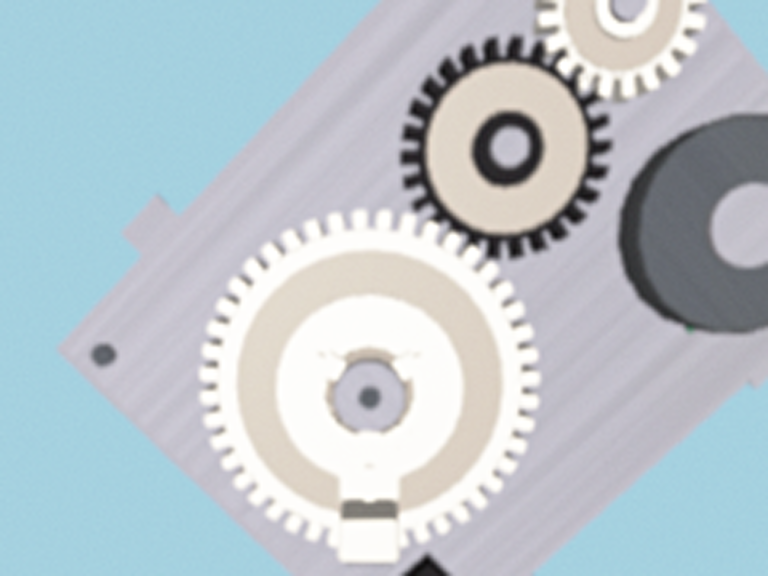

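View pics/s15c.png

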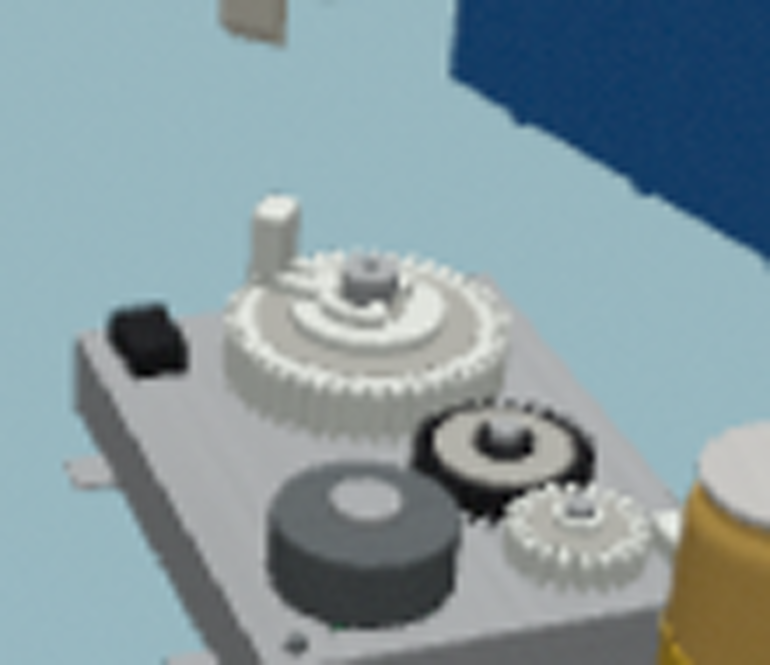

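```bash
python3 -c "
from h import *
g=grab('top','t16'); crop('t16',150,60,500,310,2.2,'t16c')
"
```

```text
(no output)
```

View pics/t16c.png

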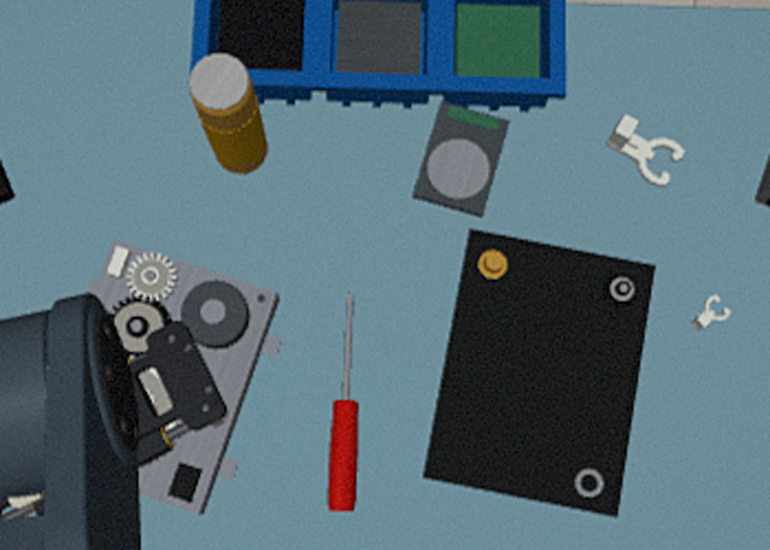

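The other things lie where they were, and only the right clip is gone from the mat. Handing in.

```bash
python3 -c "
from h import *
env.job_done(); print(env.get_state()['time_s'])"
```

```text
the job is handed in; nothing more can be done
the job is handed in; nothing more can be done
```

The gear is pressed home and the clip is snapped into the groove, lying flat on the hub; I handed the job in at about 18 s.

- **Gear:** I pressed it down with the fingers either side of the shaft. It slid at about 5 N and stopped hard with the hub top at z ≈ 66.3 mm, about 4.3 mm above the lowest possible home height. The highest press force I read was about 31 N.
- **Clip:** I took the middle-sized clip from the mat by its tab and pushed it in about 0.5 mm above the hub. The push rose to about 7 N, then the clip pulled itself in and met a hard stop, where I read up to about 11 N before backing off and letting go.
- **Last checks:** The wrist picture after release puts the tab within about 1 mm of its home position. The clip lies flat with its noses round the shaft. The top picture shows the screwdriver, bush, pinion, spacer, disk drive, spray can and the two other clips unmoved.
- **Limits of the checks:** The arm hid part of the gear in that top view. Wrist camera and arm positions differed by about 1 mm, within the stated calibration. The forces are readings taken between steps, so a brief peak could have been missed.

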